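# Jog the emptied tins and pen them by what is left inside

## Task

These three shut tins are supposed to have been emptied, but one or two of them still hold a loose brass slug; nothing shows outside, so you can only tell by jogging or dragging each one and feeling for rattle or weight. Slide every truly empty tin into the pen made of brass tube and every tin with something inside into the pen made of wooden battens, each well in between the rails and flat on the bench. Do not lift or tip the tins, and leave the spray can, the brass finial and the hammer where they are.

Things in the scene. Friction and masses are not known exactly. Their poses are not given: they have to be found in the camera images.
- tin_a: one of three identical shut steel tins (names say nothing of contents): 100 mm along its x, 90 along its y, 60 tall; origin: centre of the underside, z up. The closed lid lies 42 mm up, sunk inside a 3 mm thick rim whose top is at 60 mm: a well 94 x 84 mm, 18 deep. Fingertips in the well can press on the rim from inside (spread, or to one side) to drag, turn or jog the tin
- tin_b: same tin as tin_a, same size and origin; too wide to grip across. Empty, a tin weighs about 0.16 kg; it may hold one loose brass slug of about 0.62 kg (54 mm across, 33 tall), hidden by the lid, that slides and knocks about inside
- tin_c: same tin as tin_a, same size and origin. Dragged slowly and steadily over the bench, any of the three tins resists with roughly 0.7 to 1.4 N if empty and roughly 3.6 to 6.2 N if it holds a slug
- brass_pen: pen for empty tins: a low U of 12 mm brass tube with small balls at its corners and ends, top of the tube 24 mm above the bench. Fixed; origin on the bench, centre of its inside: 132 mm along x by 222 along y, room for two tins side by side along y. Rails on its far (+x) side and both y sides, open on -x, towards the robot; no floor. Its place, left or right, and its yaw vary
- wood_pen: pen for tins with something inside: a low U of pale wooden battens 12 mm thick and 26 mm tall. Fixed; origin on the bench, centre of its inside: 132 mm along x by 222 along y, room for two tins side by side along y. Rails on its far (+x) side and both y sides, open on -x, towards the robot; no floor. Its place, left or right, and its yaw vary
- can: bystander: upright aerosol can, 48 mm across, 150 mm tall, between the two pens; origin at the centre of its base
- finial: bystander: turned brass post finial standing on its foot, 56 mm across, 112 mm tall; origin at the centre of its base
- hammer: bystander: hammer lying on the bench, 240 mm long, along its x (handle towards -x); origin under its middle

How it is judged:
By the outcome, as a careful person would: the job done as asked, in the order asked, and still so for the second after the job is handed in, with the robot touching nothing.
It also fails if it takes over 72 s, if anything falls off the work surface, if the arm or the gripper's body presses on something with over 40 N, if the wrist force passes 120 N, or if a joint passes its speed limit or range.

## Robot

A 7-joint arm with a two-finger parallel gripper is mounted at the origin on the work surface. World frame = base frame: x ahead of the robot, y to its left, z up, the work surface at z = 0. Lengths are in m, angles in rad, forces in N, time in s.
With the tool pointing down it reaches from about 0.425 to 0.95 m from the base axis. Payload 4.7 kg.
Tool frame: the origin (TCP) lies between the finger pads; the fingertips stand 25 mm ahead of it and the grasp point (between the pads) lies 6 mm ahead of it; x points along the fingers, z is the direction in which the jaws open and shut, and the axes are right-handed (so a half turn about x gives the same grasp; the last joint's range is limited). The gripper opens to 85 mm and grips with 20 to 120 N. Pads are 22 mm wide; open, the fingers measure 114 mm over their backs; the gripper's body (76 mm by 85 mm) begins 54 mm behind the grasp point. The pads swing forward as they close: fully open they stand 13 mm farther back than shut.
Start: joints at [1.318, 0.469, -0.049, 1.532, 0.024, 1.141, -0.082], TCP at [0.15, -0.658, 0.256] pointing down, gripper open.
Joint ranges: [-2.59, 2.59], [-0.33, 1.99], [-1.39, 1.29], [0.1, 2.45], [-1.04, 4.18], [0.21, 1.99], [-2.66, 2.66]. Speed limits (rad/s): [2.57, 2.57, 3.14, 3.14, 3.14, 3.14, 3.14].

## Interface

Orientations are given as a 3x3 rotation matrix whose columns are the frame's x, y, z axes.
In Python, from rig import * gives the robot as it stands. Calls block until the motion is done:
- movep(position, orientation): joint-space move of the TCP to a pose.
- move_l(position, attitude=None, feed=0.15, until_force=None): straight line of the TCP; attitude=None keeps the orientation; feed is the mean speed in m/s. With until_force (N) it stops when the force on the tool has changed by that much, and returns True; else False.
- move_joints(angles): joint-space move.
- command_gripper(opening, newtons=None): finger opening in m; newtons is the grip in N (None keeps the last); returns when the fingers have stopped.
- sleep(seconds).
- inverse_kinematics(position, orientation): joint angles nearest the present ones, or None.
- sense(): the state.
- camera(name): name is "side" or "top"; returns (picture, depth): 400x640x3 uint8, red, green, blue; 400x640 float32, m along the optical axis (not along the pixel's ray), 0 where there is no reading.
- camera_params(name): a dict with "K" (3x3 intrinsics, pixels), "position" and "rotation" of the camera in the world. Camera axes: x right, y down, z forward; pixel columns grow to the right and rows downward; lengths in m; the calibration is good to about 2 mm. A picture is of the moment at which its call begins. camera_params takes no time and is no camera call.
A pose or a line that the arm cannot do raises Unreachable and nothing moves.
- finish_job(): hands the job in, once; it reports no verdict.
The state is a dict: "time_s": time; "joint_pos": joint angles; "qd": joint speeds; "joint_efforts": joint torques, N m; "position": TCP position; "tcp_rot": TCP orientation; "wrist_force": force on the tool from outside, world axes, zero at the start; "ft_torque": the same for the moment, N m; "finger_gap": finger opening in m.
Only numpy, scipy, OpenCV 4.12 (cv2) and the standard library are available. Lean on these libraries where they do the work, as an engineer would, in place of code of your own. Each camera call takes 0.05 s, during which the arm holds its last target.

## Working session

There is one attempt and no reset: what is moved stays moved. The work goes in short steps, each a Python script; the robot and the scene stay as the last script left them, time stands still between calls to the robot, and variables do not carry over. Pictures are saved under pics/ and viewed, and the job is handed in when it is done.

```bash
ls; mkdir -p pics
python3 - <<'E'
from rig import *
import cv2, numpy as np
for n in ("top","side"):
    im,d=camera(n); cv2.imwrite(f"pics/{n}0.png",cv2.cvtColor(im,cv2.COLOR_RGB2BGR)); np.save(f"pics/{n}0.npy",d)
    p=camera_params(n); print(n,p)
print(sense())
E
```

```text
pics
top {'K': array([[372.64835846,   0.        , 324.52383443],
       [  0.        , 372.64835846, 200.28854431],
       [  0.        ,   0.        ,   1.        ]]), 'position': array([ 0.35477143, -0.0050435 ,  1.06986532]), 'rotation': array([[ 0.01390209, -0.9754563 ,  0.21975381],
       [-0.99990136, -0.01400231,  0.00110158],
       [ 0.00200252, -0.21974745, -0.97555474]])}
side {'K': array([[373.57611819,   0.        , 321.58773013],
       [  0.        , 373.57611819, 200.0510462 ],
       [  0.        ,   0.        ,   1.        ]]), 'position': array([0.23158331, 0.92334702, 0.6471583 ]), 'rotation': array([[-0.94292617, -0.17540993,  0.28305757],
       [-0.33299422,  0.50243089, -0.79792108],
       [-0.00225359, -0.8466372 , -0.53216573]])}
{'time_s': 0.1, 'joint_pos': array([ 1.31810059,  0.46935434, -0.04862648,  1.53362752,  0.02407415,
        1.1410034 , -0.08233223]), 'qd': array([ 0.00026324, -0.00244494,  0.00153965, -0.00063345,  0.00059913,
        0.00099245,  0.00022589]), 'joint_efforts': array([ 1.36912036e-03, -5.11514461e+01, -4.69117414e-02, -2.38388944e+01,
        1.06942319e-02,  4.41457116e-03, -2.15674015e-05]), 'position': array([ 0.14972957, -0.65766202,  0.2553483 ]), 'tcp_rot': array([[-4.28199363e-04,  9.75058679e-01,  2.21946816e-01],
       [ 1.75695166e-03,  2.21947227e-01, -9.75057097e-01],
       [-9.99998365e-01, -2.75690009e-05, -1.80816863e-03]]), 'wrist_force': array([-1.03310441e+00, -6.21613024e-04, -4.26745541e-01]), 'ft_torque': array([ 0.01539152, -0.02136718, -0.02505591]), 'finger_gap': 0.08542163311379368}
```

View pics/top0.png

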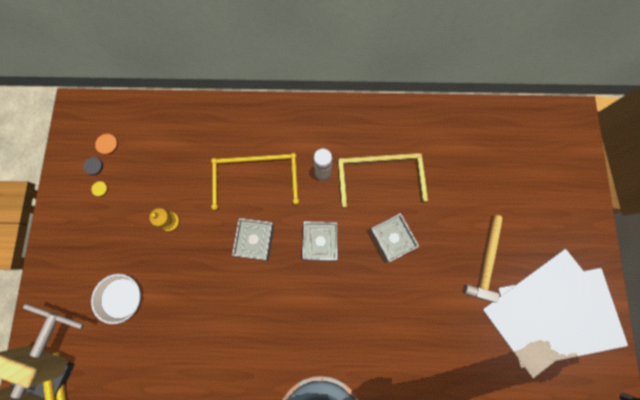

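View pics/side0.png

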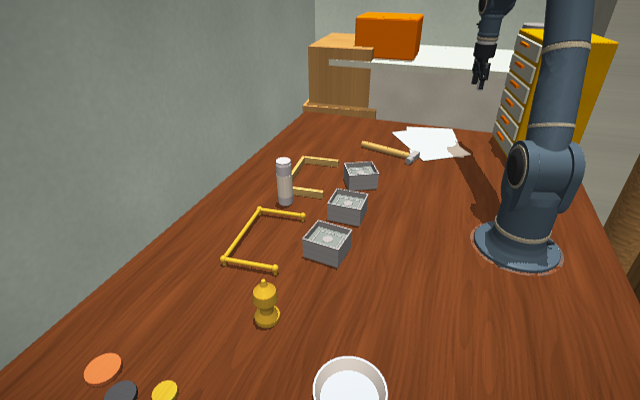

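The top view shows three tins in a row at about (253,239), (320,241) and (394,237). The brass pen is on the left (214-296, 155-207) and the wood pen on the right (341-426, 155-205). The can sits between the pens at (322,165), the finial at (164,219) and the hammer at (490,260). I'll enlarge the middle to get exact pixels.

Run:
```python
import cv2
im=cv2.imread("pics/top0.png")
c=im[145:270,200:440]; c=cv2.resize(c,None,fx=3.3333,fy=3.3333,interpolation=cv2.INTER_CUBIC); cv2.imwrite("pics/crop0.png",c); print(c.shape)
c=im[210:265,225:425]; c=cv2.resize(c,None,fx=4,fy=4,interpolation=cv2.INTER_CUBIC); cv2.imwrite("pics/crop1.png",c)
```

```text
(417, 800, 3)
```

View pics/crop0.png

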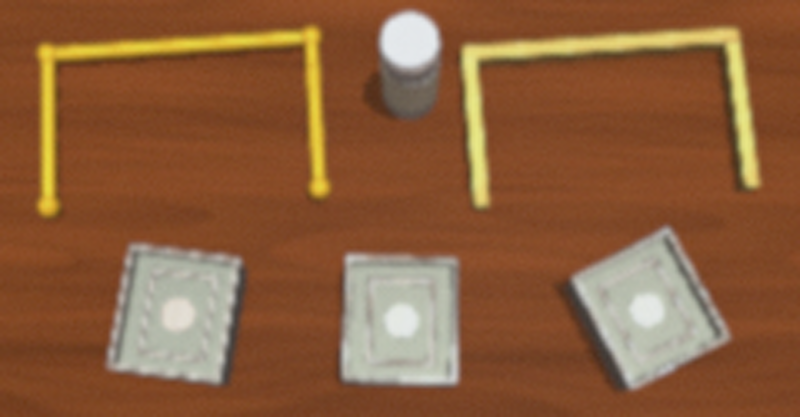

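View pics/crop1.png

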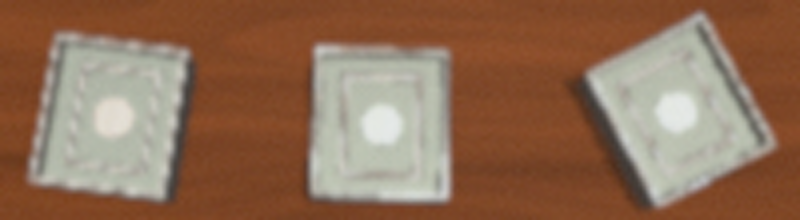

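```bash
cat > h.py <<'E'
import numpy as np
from rig import *
P=camera_params("top")
def bp(u,v,z,P=P):
    r=P["rotation"]@np.linalg.solve(P["K"],[u,v,1.0]); t=(z-P["position"][2])/r[2]
    return P["position"]+t*r
def rect(c):  # TL,TR,BR,BL in image -> centre, yaw of long axis(x away from robot)
    c=np.array(c)[:,:2]; 
    ux=(c[0]+c[1]-c[2]-c[3])/2; uy=(c[0]+c[3]-c[1]-c[2])/2
    return c.mean(0),np.degrees(np.arctan2(ux[1],ux[0])),np.degrees(np.arctan2(-uy[0],uy[1])),np.hypot(*ux),np.hypot(*uy)
E
python3 - <<'E'
from h import *
f=lambda p,s,o:((p[0]+.5)/s-.5+o[0],(p[1]+.5)/s-.5+o[1])
T={'L':[(58,34),(190,50),(168,200),(29,182)],'M':[(314,46),(450,50),(448,200),(310,198)],'R':[(585,76),(703,14),(775,145),(655,207)]}
for k,c in T.items(): print(k,rect([bp(*f(p,4,(225,210)),.06) for p in c]))
for k,c,z in (('brass',[(46,52),(312,34),(319,187),(47,206)],.018),('wood',[(470,54),(735,36),(750,186),(482,205)],.026)):
    q=[bp(*f(p,800/240,(200,145)),z) for p in c]; print(k,rect(q),np.round(q,3).tolist())
print(bp(322,157,.15), bp(164,219,.03), P)
E
```

```text
L (array([0.47303307, 0.19020094]), np.float64(-6.517259818689754), np.float64(-6.313115720448305), np.float64(0.10210908332685749), np.float64(0.0930834573808931))
M (array([0.47086871, 0.00749189]), np.float64(-0.1755533607896037), np.float64(-0.45527419753903403), np.float64(0.10247671144985177), np.float64(0.09291168510594394))
R (array([ 0.48253681, -0.19549491]), np.float64(27.33722777312944), np.float64(27.890066726861395), np.float64(0.09977459817891614), np.float64(0.0928259664240791))
brass (array([0.64889733, 0.20337918]), np.float64(4.614738569956848), np.float64(4.922623007571659), np.float64(0.14017222185133948), np.float64(0.2360497615608016)) [[0.709, 0.327, 0.018], [0.729, 0.091, 0.018], [0.589, 0.08, 0.018], [0.569, 0.315, 0.018]]
wood (array([ 0.65157126, -0.17150005]), np.float64(3.7936659914520696), np.float64(4.934951985967357), np.float64(0.1363437776995793), np.float64(0.23367391807179744)) [[0.71, -0.05, 0.026], [0.73, -0.284, 0.026], [0.594, -0.291, 0.026], [0.574, -0.061, 0.026]]
[0.67716836 0.00415493 0.15      ] [0.52830383 0.44896134 0.03      ] {'K': array([[372.64835846,   0.        , 324.52383443],
       [  0.        , 372.64835846, 200.28854431],
       [  0.        ,   0.        ,   1.        ]]), 'position': array([ 0.35477143, -0.0050435 ,  1.06986532]), 'rotation': array([[ 0.01390209, -0.9754563 ,  0.21975381],
       [-0.99990136, -0.01400231,  0.00110158],
       [ 0.00200252, -0.21974745, -0.97555474]])}
```

```bash
cat >> h.py <<'E'
def A(deg):
    p=np.radians(deg); c,s=np.cos(p),np.sin(p)
    return np.column_stack([(0,0,-1),(c,s,0),(s,-c,0)]).astype(float)
def off(c,deg,dx,dy,z):
    p=np.radians(deg); return np.array([c[0]+dx*np.cos(p)-dy*np.sin(p),c[1]+dx*np.sin(p)+dy*np.cos(p),z])
TIN={'L':((0.4730,0.1902),-6.4),'M':((0.4709,0.0075),-0.3),'R':((0.4825,-0.1955),27.6)}
PEN={'brass':((0.646,0.2032),4.75),'wood':((0.6485,-0.1713),4.5)}
def st(m=''):
    s=sense(); print(m,round(s['time_s'],2),np.round(s['position'],4),'F',np.round(s['wrist_force'],2),'M',np.round(s['ft_torque'],2),'gap',round(s['finger_gap'],4)); return s
E
python3 - <<'E'
from h import *
st()
command_gripper(0.046); st('grip')
c,y=TIN['R']
movep(off(c,y,.02,0,.14),A(y)); st('above')
sleep(.1);st()
print(move_l(off(c,y,.02,0,.10),feed=.06,until_force=2.5)); st('free')
print(move_l(off(c,y,.02,0,.055),feed=.05,until_force=2.5)); st('down')
E
```

```text
0.1 [ 0.1497 -0.6577  0.2553] F [-1.03 -0.   -0.43] M [ 0.02 -0.02 -0.03] gap 0.0854
grip 0.57 [ 0.1499 -0.6582  0.2563] F [-0.93 -0.25 -0.64] M [-0.03 -0.01 -0.  ] gap 0.0462
above 2.73 [ 0.5001 -0.1876  0.1401] F [ 0.07 -0.22 -0.98] M [0.02 0.01 0.04] gap 0.0458
 2.83 [ 0.5001 -0.1874  0.1401] F [ 0.68  0.07 -0.26] M [0.04 0.01 0.02] gap 0.0461
False
free 3.64 [ 0.5005 -0.1862  0.1001] F [0.7  0.58 0.23] M [ 0.01 -0.03  0.04] gap 0.0458
True
down 4.33 [ 0.5    -0.1861  0.0647] F [-1.09  0.7   6.33] M [0.01 0.16 0.  ] gap 0.046
```

Run:
```python
from h import *
c,y=TIN['R']; Z=.0675
p=sense()['position']; move_l([p[0],p[1],Z],feed=.05); st('up')
for i,d in enumerate((.04,.055,.07)):
    r=move_l(off(c,y,d,0,Z),A(y),feed=.035,until_force=2.8); st(f'{d} {r}')
    if r: sleep(.1); st()
```

```text
up 4.58 [ 0.4999 -0.1861  0.0672] F [-0.15 -0.13 -1.2 ] M [-0.02 -0.02 -0.02] gap 0.0461
0.04 True 5.1 [ 0.5158 -0.1778  0.067 ] F [-0.53  0.03 -0.84] M [-0.01 -0.01 -0.04] gap 0.046
 5.2 [ 0.5154 -0.1777  0.0667] F [-0.33 -0.55  0.17] M [-0.06  0.02  0.03] gap 0.0461
0.055 True 5.44 [ 0.5158 -0.1773  0.0662] F [0.39 0.1  0.23] M [ 0.01 -0.02  0.04] gap 0.0461
 5.54 [ 0.5154 -0.1772  0.0659] F [-0.35  1.03 -0.28] M [-0.01  0.05  0.05] gap 0.0459
0.07 True 5.82 [ 0.5156 -0.1769  0.0654] F [-0.61 -0.18  0.51] M [ 0.02 -0.02 -0.03] gap 0.046
 5.92 [ 0.5152 -0.1769  0.0652] F [-0.06 -0.3  -0.44] M [0.01 0.05 0.01] gap 0.046
```

Run:
```python
from h import *
c,y=TIN['R']; Z=.0675
r=move_l(off(c,y,.062,0,Z),A(y),feed=.04,until_force=9); st(f'thr9 {r}')
sleep(.15); st()
r=move_l(off(c,y,.072,0,Z),A(y),feed=.03,until_force=2.8); st(f'thr2.8 {r}')
for k in range(4): sleep(.03); st()
```

```text
thr9 True 6.21 [ 0.5161 -0.1764  0.0649] F [-1.78  0.08  3.59] M [-0.07  0.19 -0.02] gap 0.046
 6.36 [ 0.5161 -0.1764  0.0649] F [-0.54  0.53  4.24] M [-0.08 -0.03 -0.01] gap 0.046
thr2.8 True 6.63 [ 0.5161 -0.1764  0.0649] F [-0.44 -0.19  4.06] M [-0.05  0.06  0.03] gap 0.0462
 6.67 [ 0.5161 -0.1764  0.0649] F [-0.9   0.55  3.72] M [-0.04  0.01 -0.02] gap 0.0462
 6.7 [ 0.5162 -0.1764  0.0649] F [0.2  0.49 3.37] M [-0.06  0.03  0.03] gap 0.0459
 6.73 [ 0.5161 -0.1764  0.0649] F [ 0.44 -0.22  4.09] M [-0.05 -0.03  0.02] gap 0.0457
 6.77 [ 0.5161 -0.1764  0.0649] F [-0.49  0.35  4.11] M [0.02 0.01 0.01] gap 0.0462
```

Run:
```python
from h import *
import cv2
a,_=camera("top"); b,_=camera("side")
a=cv2.resize(a[180:280,330:450],None,fx=4,fy=4,interpolation=cv2.INTER_CUBIC); b=cv2.resize(b[110:250,270:430],None,fx=3,fy=3,interpolation=cv2.INTER_CUBIC)
o=np.zeros((420,960,3),np.uint8); o[:400,:480]=a; o[:420,480:960]=b
o=cv2.resize(o,(800,350)); cv2.imwrite("pics/r1.png",o[:,:,::-1]); st()
```

```text
6.87 [ 0.5161 -0.1764  0.0649] F [-0.78  0.41  3.74] M [-0.01  0.02 -0.06] gap 0.0458
```

View pics/r1.png

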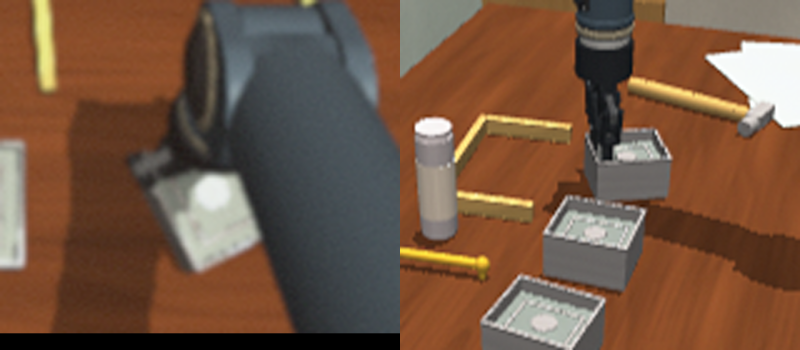

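Run:
```python
from h import *
c,y=TIN['R']; Z=.0685
p=sense()['position']
move_l([p[0],p[1],Z],A(y),feed=.05); st('up'); sleep(.1); st('up')
for d,t in ((.050,7),(.062,7),(.075,7)):
    r=move_l(off(c,y,d,0,Z),A(y),feed=.04,until_force=t); st(f'{d} {t} {r}')
```

```text
up 7.12 [ 0.5156 -0.1765  0.0684] F [ 1.14 -0.31 -0.34] M [-0.    0.02  0.03] gap 0.0461
up 7.22 [ 0.5159 -0.1764  0.0683] F [-0.92 -0.53  1.02] M [-0.01  0.01 -0.01] gap 0.0459
0.05 7 True 7.42 [ 0.5161 -0.1762  0.0677] F [-1.11  0.4  -0.39] M [-0.01 -0.04  0.07] gap 0.0463
0.062 7 True 7.68 [ 0.516  -0.1759  0.067 ] F [-0.07  0.77 -1.29] M [-0.05 -0.04  0.07] gap 0.0459
0.075 7 True 7.98 [ 0.5158 -0.1755  0.0662] F [ 0.53 -0.22 -0.14] M [ 0.   -0.01  0.  ] gap 0.0465
```

Run:
```python
from h import *
c,y=TIN['R']; Z=.0685
p=sense()['position']
move_l([p[0],p[1],Z],A(y),feed=.05)
move_l(off(c,y,.052,0,Z),A(y),feed=.04); st('a')
for k in range(3): sleep(.03); st()
for i in range(2):
    q=off(c,y,.058+.006*i,0,Z)
    r=move_l(q,A(y),feed=.02,until_force=3); st(f'{r} {q}')
```

```text
a 8.72 [ 0.527 -0.172  0.068] F [-4.67 -2.41  0.6 ] M [-0.36  0.96 -0.  ] gap 0.0458
 8.75 [ 0.527  -0.172   0.0679] F [-4.32 -1.28 -0.06] M [-0.4   1.04 -0.08] gap 0.0458
 8.78 [ 0.527 -0.172  0.068] F [-5.36 -2.86  0.59] M [-0.42  1.05 -0.  ] gap 0.0462
 8.82 [ 0.527  -0.172   0.0679] F [-5.79 -2.11  0.69] M [-0.39  1.04 -0.01] gap 0.0463
True [ 0.53389981 -0.16862883  0.0685    ] 9.03 [ 0.5267 -0.172   0.0675] F [ 0.33 -0.17 -0.05] M [ 0.    0.   -0.05] gap 0.0455
True [ 0.53921703 -0.16584905  0.0685    ] 9.34 [ 0.5263 -0.1714  0.0666] F [ 0.57 -0.54  0.34] M [-0.02 -0.    0.01] gap 0.0461
```

R is loaded: with the arm holding after a stop, the drag force stays at about 5.5 N along the pull. It goes to the wooden pen.

```bash
cat >> h.py <<'E'
K=.037
def drag(c,deg,feed,Z=.0685,dy=0):  # put tin centre at c, yaw deg (pressing on leading rim)
    move_l(off(c,deg,K,dy,Z),A(deg),feed=feed)
def leave(deg,z=.10):
    s=sense()['position']; move_l(off(s,deg,-.008,0,s[2]),A(deg),feed=.08); s=sense()['position']; move_l([s[0],s[1],z],A(deg),feed=.2)
def slot(pen,dy,dx=0):
    c,y=PEN[pen]; return off(c,y,dx,dy,0)[:2],y
E
python3 - <<'E'
from h import *
command_gripper(.051); st()
p=sense()['position']; move_l([p[0],p[1],.0685],feed=.05)
c,y=slot('wood',-.053)
drag((.512,-.207),15,.09); st('w1')
drag((.532,-.2225),y,.09); st('w2')
drag(c,y,.11); st('in'); sleep(.1); st('in')
leave(y); st('left')
cL,yL=TIN['L']; q=off(cL,yL,.02,0,.10)
p=sense()['position']
command_gripper(.046)
movep([.50,-.10,.12],A(0)); st('x')
E
```

```text
9.57 [ 0.5261 -0.1718  0.0664] F [ 0.72 -0.57  0.02] M [-0.13 -0.26 -0.02] gap 0.051
w1 10.34 [ 0.5477 -0.1972  0.0684] F [0.25 1.33 0.13] M [ 0.   -0.03  0.04] gap 0.0508
w2 10.83 [ 0.569  -0.2195  0.0685] F [-0.11  0.87 -0.51] M [ 0.09 -0.07 -0.07] gap 0.0508
in 12.08 [ 0.687  -0.222   0.0681] F [-6.03  0.08  4.05] M [0.06 1.28 0.07] gap 0.0508
in 12.18 [ 0.687  -0.222   0.0681] F [-5.28 -0.01  3.08] M [ 0.07  1.25 -0.02] gap 0.0512
left 12.78 [ 0.6806 -0.2232  0.1018] F [-0.23  0.96 -0.61] M [ 0.02 -0.01 -0.01] gap 0.0509
x 13.88 [ 0.5016 -0.1007  0.1204] F [0.13 1.01 0.18] M [-0.01 -0.01 -0.01] gap 0.0459
```

```bash
cat >> h.py <<'E'
def test(n,Z=.0685):
    c,y=TIN[n]
    movep(off(c,y,.02,0,.115),A(y))
    move_l(off(c,y,.02,0,Z),A(y),feed=.1); st('down')
    move_l(off(c,y,.033,0,Z),A(y),feed=.06)
    for d in (.05,.062): 
        move_l(off(c,y,d,0,Z),A(y),feed=.04); F=[]
        for k in range(4): F.append(sense()['wrist_force']); sleep(.03)
        st(f'{n} {d}'); print('mean F',np.mean(F,0).round(2))
E
python3 - <<'E'
from h import *
import cv2
a,_=camera("top"); cv2.imwrite("pics/t2.png",cv2.resize(a[130:280,190:450],(800,462),interpolation=cv2.INTER_CUBIC)[:,:,::-1])
test('M')
E
```

```text
down 15.05 [0.4913 0.0069 0.0685] F [ 0.09 -0.13  0.35] M [0.05 0.03 0.01] gap 0.0461
M 0.05 16.12 [0.5171 0.0071 0.068 ] F [-8.33  0.95  6.93] M [0.05 1.86 0.03] gap 0.0461
mean F [-9.56  0.54  7.41]
M 0.062 16.71 [0.5291 0.007  0.0679] F [-8.42  0.29  7.55] M [ 0.02  1.85 -0.01] gap 0.046
mean F [-8.49  0.29  7.55]
```

View pics/t2.png

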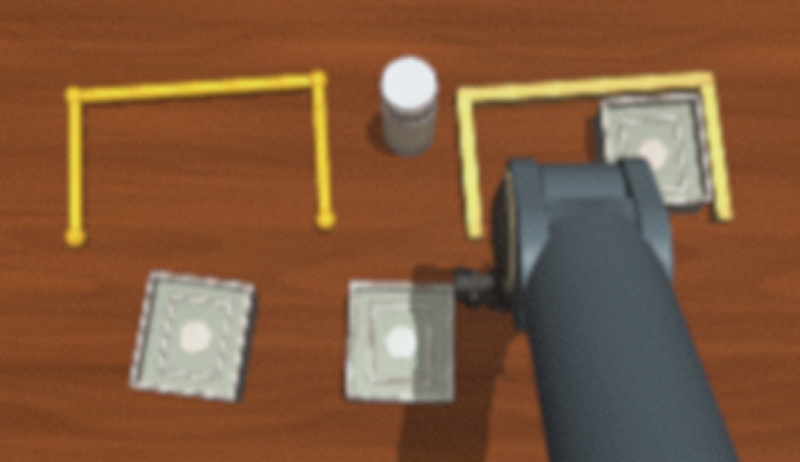

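```bash
cat >> h.py <<'E'
def mf(m,n=6):
    F=[]
    for k in range(n): F.append(sense()['wrist_force']); sleep(.02)
    F=np.mean(F,0); print(m,'F',F.round(2),'t',round(sense()['time_s'],1)); return F
E
python3 - <<'E'
from h import *
c,y=TIN['M']
x=lambda d,Z:move_l(off(c,y,d,0,Z),A(y),feed=.04)
x(.062,.0695); mf('raised1')
x(.062,.0705); mf('raised2')
x(.055,.0695); mf('backed')
x(.070,.0705); mf('fwd')
x(.076,.0715); mf('fwd,rise')
E
```

```text
raised1 F [-5.88 -0.39  2.35] t 17.1
raised2 F [-3.58 -0.22 -2.42] t 17.4
backed F [ 0.16  0.27 -0.14] t 17.8
fwd F [-9.32  0.04  7.43] t 18.5
fwd,rise F [-3.26  0.28 -1.11] t 18.9
```

M is loaded as well. It slides at 3.3 N even with about 1 N of upward unloading, and at 9 N with 7.4 N of extra down-load, which fits W≈7.6 N and not 1.6 N. It also goes to the wooden pen.

Run:
```python
from h import *
import cv2
Z=.0685
command_gripper(.052); st('grip')
# pull back on the rear rim so that tin centre x = .487
move_l([.487-.037,.0073,Z],A(0),feed=.1); mf('back',3)
move_l([.487,.0073,Z],A(0),feed=.1)
move_l([.487,-.124,Z],A(0),feed=.09); st('lat')
a,_=camera("top"); cv2.imwrite("pics/m3.png",cv2.resize(a[130:280,190:450],(800,462),interpolation=cv2.INTER_CUBIC)[:,:,::-1])
```

```text
grip 19.09 [0.5464 0.007  0.0711] F [-3.07  0.14 -3.2 ] M [-0.07  0.74  0.  ] gap 0.0517
back F [4.81 0.55 4.66] t 20.3
lat 22.38 [ 0.4869 -0.1241  0.0686] F [-0.68  1.48 -1.51] M [ 0.34  0.14 -0.04] gap 0.052
```

View pics/m3.png

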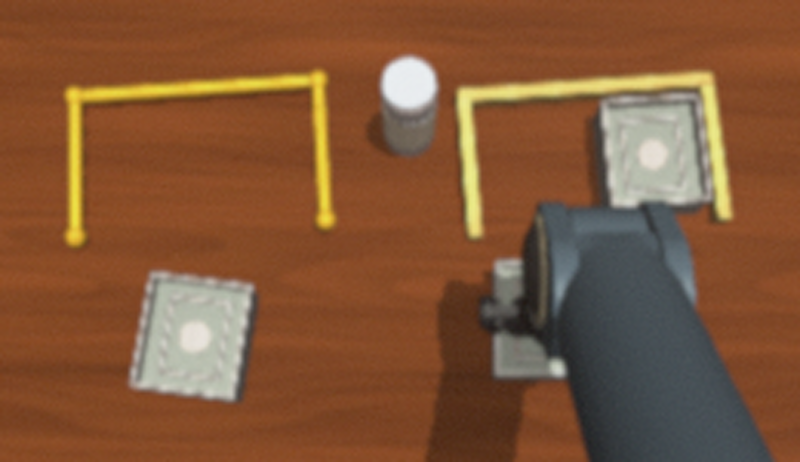

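Run:
```python
from h import *
import cv2
print('M TL',bp(350.9,215,.06),'R TL,BL',bp(190+600/3.077,130+97/3.08,.06),bp(190+610/3.077,130+210/3.08,.06),'R TR', bp(190+698/3.077,130+95/3.08,.06))
c,y=slot('wood',.053); print(c)
drag((.515,-.124),y,.1)
drag((.545,c[1]-.0075),y,.1)
drag(c,y,.1); mf('in',3)
leave(y); st('left')
cL,yL=TIN['L']; command_gripper(.046)
movep([.5,.08,.12],A(0))
a,_=camera("top"); cv2.imwrite("pics/m4.png",cv2.resize(a[130:280,190:450],(800,462),interpolation=cv2.INTER_CUBIC)[:,:,::-1]); st()
```

```text
M TL [ 0.54177333 -0.07710748  0.06      ] R TL,BL [ 0.69787219 -0.17438682  0.06      ] [ 0.59080687 -0.18109928  0.06      ] R TR [ 0.70113603 -0.26513187  0.06      ]
[ 0.64434167 -0.11846338]
in F [-7.99 -0.35  5.71] t 24.9
left 25.48 [ 0.6719 -0.1169  0.1016] F [-0.24 -0.15  0.08] M [-0.    0.03  0.01] gap 0.0514
 26.78 [0.5016 0.0787 0.12  ] F [0.91 0.56 0.15] M [-0.02 -0.05  0.01] gap 0.0462
```

View pics/m4.png

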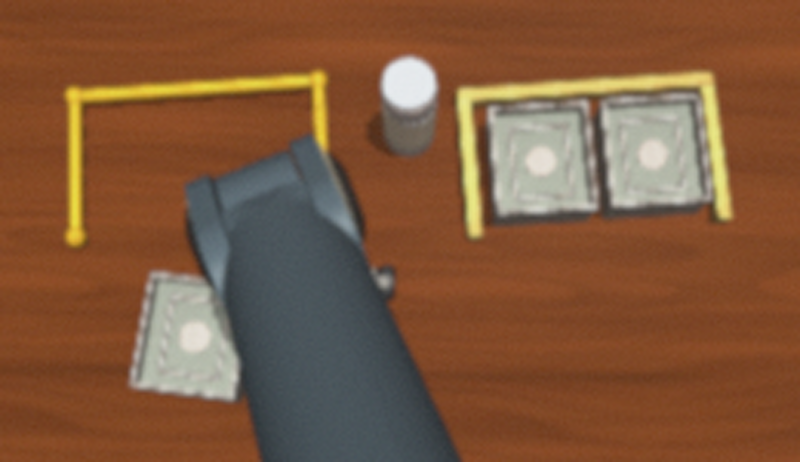

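Both loaded tins now sit side by side in the wooden pen, at about (540,160) and (652,152) in the crop. Next is L.

Run:
```python
from h import *
test('L')
c,y=TIN['L']
move_l(off(c,y,.066,0,.070),A(y),feed=.04); mf('rise')
```

```text
down 27.91 [0.4933 0.1875 0.0686] F [ 0.56  0.44 -0.06] M [-0.02 -0.02 -0.01] gap 0.046
L 0.05 28.98 [0.5227 0.1846 0.0685] F [ 0.67 -0.08  0.41] M [-0.   -0.03 -0.06] gap 0.0459
mean F [-0.06  0.06 -0.02]
L 0.062 29.57 [0.5347 0.1833 0.0685] F [ 0.26  0.69 -0.22] M [0.03 0.03 0.04] gap 0.046
mean F [-0.2  -0.08  0.14]
rise F [ 0.11  0.2  -0.02] t 29.9
```

L reads about 0 N, so it's empty. I'll drag it into the brass pen.

Run:
```python
from h import *
import cv2
command_gripper(.051)
c,y=slot('brass',0)
drag((.525,.193),y,.07,Z=.069)
drag(c,y,.08,Z=.069); mf('in')
leave(y); st('left')
movep([.5,.0,.16],A(0)); sleep(.2)
a,d=camera("top"); b,_=camera("side"); cv2.imwrite("pics/f.png",cv2.resize(a[130:280,190:450],(800,462),interpolation=cv2.INTER_CUBIC)[:,:,::-1]); cv2.imwrite("pics/fs.png",b[:,:,::-1]); cv2.imwrite("pics/ft.png",a[:,:,::-1]); st()
```

```text
in F [-1.31  0.07  0.79] t 32.5
left 33.01 [0.676  0.2062 0.1017] F [-1.2  -0.54 -0.3 ] M [ 0.01  0.01 -0.03] gap 0.0515
 34.38 [0.5004 0.0007 0.1597] F [0.52 0.14 0.76] M [-0.03 -0.01 -0.01] gap 0.0508
```

View pics/f.png

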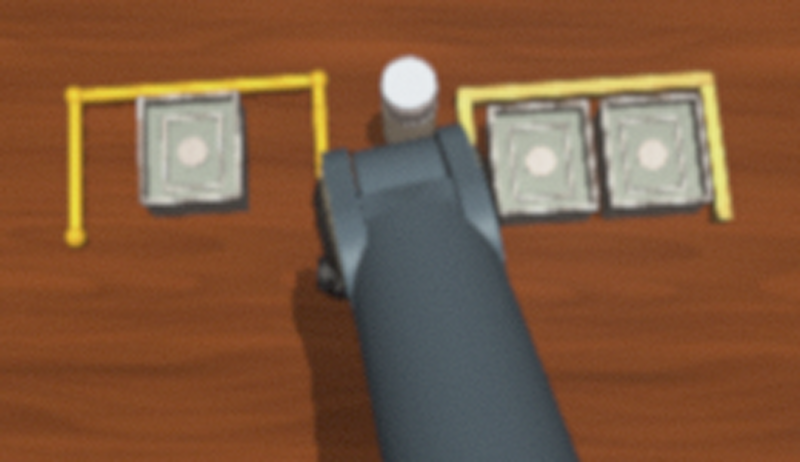

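View pics/fs.png

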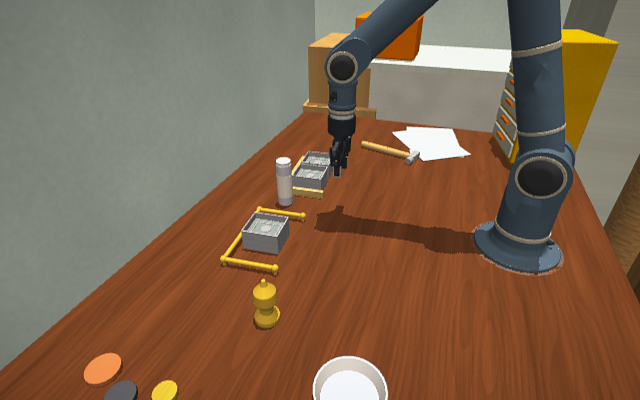

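Run:
```python
from h import *
def loc(n,q,pen):
    r=rect([bp(190+(p[0]+.5)/3.0769-.5,130+(p[1]+.5)/3.08-.5,.06) for p in q]); c,y=PEN[pen]
    d=r[0]-c; t=np.radians(y); print(n,r[0].round(4),r[1].round(1),r[2].round(1),'local',(d[0]*np.cos(t)+d[1]*np.sin(t)).round(4),(-d[0]*np.sin(t)+d[1]*np.cos(t)).round(4))
loc('L',[(138,97),(239,92),(246,203),(142,206)],'brass')
loc('M',[(488,107),(589,101),(598,212),(500,217)],'wood')
loc('R',[(600,97),(698,93),(711,203),(610,209)],'wood')
```

```text
L [0.6436 0.2016] 6.0 3.2 local -0.0025 -0.0014
M [ 0.639  -0.1208] 4.6 4.1 local -0.0055 0.0511
R [ 0.6488 -0.2225] 3.9 3.8 local -0.0037 -0.051
```

Run:
```python
from h import *
st(); finish_job()
```

```text
34.38 [0.5004 0.0007 0.1597] F [0.52 0.14 0.76] M [-0.03 -0.01 -0.01] gap 0.0508
the job is handed in; nothing more can be done
```

All three tins are sorted, and I handed the job in at 34.4 s with the robot clear of everything. I dragged each tin along with the fingertips inside its rim.

| Tin (as first seen) | Drag force | Contents | Where it went |
|---|---|---|---|
| Right | about 5.5–6 N | slug | wooden pen |
| Middle | 3.3–9 N | slug | wooden pen, beside the first |
| Left | about 0–1.3 N | empty | brass pen |

- **Final positions:** The last pictures put each tin within 6 mm of its intended spot and about 3° of the pen's angle. That leaves at least 10 mm to the rails. I judged them flat on the bench by eye, and the can, finial and hammer looked unmoved.
- **Force-stop readings:** The force-triggered stops tripped on the first contact with the right tin, so I ignored them. I used the force still held after each stop instead.
- **Middle tin:** Its readings were mixed with vertical pressing of up to 7.5 N. I repeated the drag at different heights, and the results only fit a loaded tin. During that test the fingers pulled up by as much as 3 N, well under the loaded tin's 7.6 N weight, so it should not have lifted.

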